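Hold the moisture sensor on a rosewood billet

TASK

Lay the dark-red billet with the white chalk cross flat on the steel bed of the green moisture-test stand, its cross centred under the sensor foot, and let go of it. Then ease the stand's sprung hand lever down until the foot sits on the cross and is pushed about half-way (6 mm) into its sleeve, needle in the green, and finish while holding the lever there so the reading can settle. Never push the foot in to its stop, and leave the other billets, tools and pieces of wood where they lie.

Things in the scene. Friction and masses are not known exactly. Their poses are not given: they have to be found in the camera images.
- billet: the billet to test: squared dark-red rosewood bar, 240 x 45 x 30 mm, 0.25 to 0.39 kg, the only one with a white chalk cross on top. Origin: centre of its underside; x along its length towards the cross end, z up. It starts flat on the bench, cross up, the cross end roughly away from the robot.
- billet_cross (a point): centre of the chalk cross (22 mm strokes) on the billet's top face, 75 mm from the billet's centre along its +x, on its centre line, so 45 mm from that end
- stand: green cast-iron moisture-test stand, fixed, 309 mm high. Origin: at bench level on the sensor's vertical axis; z up; +x points from the sensor back to the column (foot 76 mm round, axis at x 115 mm); +y is the open side, nearly towards the robot. Base x -100 to 160, y -110 to 110, top 22 mm above the bench. A grey readout box stands behind at x 129 to 157, y -98 to -22, top z 73 mm
- bed_mark (a point): point on the sensor's axis on the top face of the flat steel bed, 30 mm above the bench; the cross belongs right above it. The bed, without stops or fences, covers stand x -50 to 50, y -100 to 100 mm; the billet lies on it along the stand's y, cross end towards -y, its long end sticking out on the +y side
- head_arm (a point): middle of the stand's green head arm, which overhangs the bed: x -34 to 81, y -30 to 30, z 165 to 235 mm in the stand's frame (column clamp behind it to x 149, y -34 to 34). The sensor sleeve, 42 mm round, hangs from it, underside at z 105 mm with the lever up
- dial (a point): centre of the face of the upward-facing dial, 60 mm round, on top of the quill, 301 mm above the bench with the lever up. Its needle turns clockwise 0.2 rad per mm the foot is pushed in: green sector 4 to 8 mm, red from 10.5 to the stop at 12 mm. Dial, sleeve and foot all go down with the lever
- foot_pad: black rubber sensor foot, 34 mm round, 10 mm high, on a sprung 14 mm stem. Origin: centre of its underside, 80 mm above the bench with the lever up, so 20 mm above the top of a billet lying on the bed: slide the billet in under it from the stand's +y side
- sensor_travel (a joint): how far the foot is pushed up into its sleeve, m: 0 free, wanted 0.006 (0.004 to 0.008), stop at 0.012. Its spring gives about 4 N plus 1.5 N per mm
- press_lever (a joint): angle of the lever, rad: 0 at rest, rising 0.52 rad above the horizontal towards the stand's -x; grows as it is pressed down, level at 0.52, limit 1.1; a spring returns it. Pivot along the stand's y, at x 41, z 200 mm. The foot comes down 30 mm per rad: it meets a billet on the bed at about 0.67 and is 6 mm in at about 0.87, which needs about 7 N at the grip
- grip_lever: the lever: 12 mm rod with a black grip 26 mm thick, 90 mm long at its free end, in the plane stand y = -55 mm (side away from the robot). Origin: middle of the grip on its centre line, 165 mm from the pivot, 283 mm above the bench at rest, about 144 mm with the foot 6 mm in (lever sloping 0.35 rad down to its free end); x points along the lever to the pivot. Press from above or pinch
- billet_plain: other billet, leave alone: dark red with a strip of bark, no cross, 170 x 45 x 30 mm. Origin centre of underside, x along its length
- billet_pale: other billet, leave alone: pale sapwood, no cross, 150 x 50 x 34 mm. Origin centre of underside, x along its length
- log_slice: bystander: round log slice with bark and a blank label, 150 mm across, 58 mm high, origin centre of underside
- hatchet: bystander: hatchet lying flat, 315 mm long, 28 mm high, origin under its middle
- bowl: bystander: wooden bowl, 124 mm across, 55 mm high, origin centre of underside
- brush: bystander: bench brush lying down, origin under it
- shard0: bystander: red wood shard 62 x 22 x 12 mm
- shard1: bystander: red wood shard 62 x 22 x 12 mm
Mind the look-alikes: they are no part of the job. Leave any orange look-alike of the billet alone.

How it is judged (in metres and radians):
On the way:
1. the chalked billet lies flat on the bed with its cross under the sensor foot, let go, the lever still up (horizontal distance between billet_cross and bed_mark below 0.009 m and height (world z) of billet between 0.026 and 0.034 m and angle between billet's own z axis and vertical below 0.06 rad and linear speed of billet below 0.02 m/s and contact force between billet and the fingers below 0.3 N and value of joint press_lever below 0.2 rad), for 0.3 s.
At the end, for the whole second after the job is handed in: The program ends with the robot holding the lever down: the billet lies flat on the bed untouched, its cross within 9 mm of the sensor's axis, the foot presses on it (over 7 N) and is steadily 4 to 8 mm into its sleeve, the robot pushing on the lever (horizontal distance between billet_cross and bed_mark below 0.009 m and height (world z) of billet between 0.026 and 0.034 m and angle between billet's own z axis and vertical below 0.06 rad and linear speed of billet below 0.02 m/s and value of joint sensor_travel between 0.004 and 0.008 m and contact force between foot_pad and billet above 7 N and velocity of joint press_lever between -0.1 and 0.1 rad/s and contact force between billet and the fingers below 0.3 N and contact force between any of the fingers, the arm and grip_lever above 2 N); the arm keeps its last pose, push and grip.
It fails at once if the sensor foot is pushed in to its stop (over 11.5 mm) (value of joint sensor_travel above 0.0115 m).
It fails at once if another billet, a tool or a piece of wood is moved more than 20 mm (distance of any of billet_plain, billet_pale, log_slice, hatchet, bowl, brush, shard0, shard1 from where it was at the start of the episode above 0.02 m).
It also fails if it takes over 58 s, if anything falls off the work surface, if the arm or the gripper's body presses on something with over 40 N, if the wrist force passes 120 N, or if a joint passes its speed limit or range.

ROBOT

A 6-joint arm with a two-finger parallel gripper is mounted at the origin on the work surface. World frame = base frame: x ahead of the robot, y to its left, z up, the work surface at z = 0. Lengths are in mm, angles in rad, forces in N, time in s.
With the tool pointing down it reaches from about 275 to 750 mm from the base axis. Payload 10.2 kg.
Tool frame: the origin (TCP) lies between the finger pads; the fingertips stand 11 mm ahead of it and the grasp point (between the pads) lies 8 mm behind it (ctrl.tip_extent is the distance from the TCP to the fingertips, in mm); z points along the fingers, y is the direction in which the jaws open and shut (so a half turn about z gives the same grasp; the last joint's range is limited). The gripper opens to 85 mm and grips with 20 to 120 N. Pads are 22 mm wide; open, the fingers measure 114 mm over their backs; the gripper's body (76 mm by 85 mm) begins 54 mm behind the grasp point. The pads swing forward as they close: fully open they stand 13 mm farther back than shut.
Start: joints at [-1.429, 0.313, 1.498, -0, 1.331, -0.223], TCP at [187.288, -490.463, 242.294] pointing down, gripper open.
Joint ranges: [-2.94, 2.94], [-0.97, 2.17], [0.19, 2.56], [-1.23, 4.37], [0.02, 3.11], [-2.88, 2.88]. Speed limits (rad/s): [2.39, 2.39, 3.01, 3.14, 3.14, 3.14].

INTERFACE

Orientations are given as a unit quaternion [w, x, y, z].
In Python, from rig import ctrl gives the robot as it stands.
- The arm moves only by the tool apply_moves, never from a script. Its argument "commands" is a list of rows, each a list of 5 numbers: the finger opening in cm, from 0 to 8.54, then the shift along the tool's x, y, z in cm, then the turn about the tool's z in rad. In form: [[jaw, dx, dy, dz, roll], ...]. A call has 1 to 12 rows; each row shifts and turns the commanded pose from where the row before left it, along the tool's axes as they then stand; what a row does not reach is not made up. A row lasts 1/12 s, in which the tool goes at most 41.7 mm and 7.16 degrees, less where a joint would pass 70% of its speed; a pose out of reach is approached as far as the arm can. A call with a gripper value outside its range is refused whole. The fingers move at their own pace and stop on an object; "squeeze" is the grip in N (left out, the last holds). Time passes only in rows, so rows that do not move let the fingers close. It gives the time, the measured TCP pose, the force and the opening at its end, in the units of the state.
- ctrl.sense(): the state, without advancing time (a new reading comes with each control period).
- ctrl.capture(name): name is "scene" or "top"; returns the picture (420x560x3 uint8, red, green, blue); there is no depth.
- ctrl.camera_info(name): a dict with "fov_y" (degrees; the focal length in pixels is half the picture's height over the tangent of half this angle, whatever the lens; pixels are square), "cx", "cy" (the principal point, pixels), "camera_from_world" (4x4, takes a point from world to camera coordinates). Camera axes: x right, y down, z forward; pixel columns grow to the right and rows downward; lengths in mm; the calibration is good to about 2 mm. A picture is of the moment at which its call begins. camera_info takes no time and is no camera call.
- ctrl.finish_job(): hands the job in, once; it reports no verdict.
The state is a dict: "time_s": time; "joints": joint angles; "dq": joint speeds; "tau": joint torques, N m; "eef_pos": TCP position; "ee_rot": TCP orientation; "force": force on the tool from outside, world axes, zero at the start; "wrist_torque": the same for the moment, N m; "grip_width": opening from 0.0 (shut) to 1.0 (fully open).
Only numpy, scipy, OpenCV 4.12 (cv2) and the standard library are available. Lean on these libraries where they do the work, as an engineer would, in place of code of your own. Each camera call takes 0.05 s, during which the arm holds its last target.

## Working session

There is one attempt and no reset: what is moved stays moved. The work goes in short steps, Python scripts to look and compute and a tool call to move; the robot and the scene stay as the last step left them, time stands still between calls to the robot, and variables do not carry over. Pictures are saved under pics/ and viewed, and the job is handed in when it is done.

Besides the shell and the picture viewer there is one more tool, called after "Request:" as a command line: name --pt "numbers of a row" for each row, then --argument value for the rest. apply_moves: Moves the arm, as the interface text tells. Its arguments: {"type":"object","properties":{"commands":{"type":"array"},"squeeze":{"type":"number"}},"required":["commands"]}

```bash
mkdir -p pics; ls; python3 - <<'E'
from rig import ctrl
import cv2
for n in("scene","top"):
    im=ctrl.capture(n); cv2.imwrite(f"pics/{n}0.png",cv2.resize(im[:,:,::-1],(800,600),interpolation=cv2.INTER_CUBIC))
    i=ctrl.camera_info(n);print(n,i["fov_y"],i["cx"],i["cy"],i["camera_from_world"],i.keys())
print(ctrl.sense(), ctrl.tip_extent)
E
```

```text
pics
scene 45.81867062226775 286.3557301325104 207.9097932304653 [[ 8.40252902e-01  5.42128339e-01  8.48084954e-03 -3.85975423e+02]
 [ 3.52959586e-01 -5.35050053e-01 -7.67555191e-01 -2.83865993e+01]
 [-4.11575742e-01  6.47933874e-01 -6.40926753e-01  1.78688520e+03]
 [ 0.00000000e+00  0.00000000e+00  0.00000000e+00  1.00000000e+00]] dict_keys(['fov_y', 'cx', 'cy', 'camera_from_world'])
top 45.61046794392617 282.4238737245534 208.13702343271123 [[-5.71435523e-02 -9.98363868e-01 -2.04964090e-03 -8.08411095e-01]
 [-9.74401290e-01  5.62188842e-02 -2.17673064e-01  4.86468805e+02]
 [ 2.17432150e-01 -1.04414394e-02 -9.76019588e-01  1.86921261e+03]
 [ 0.00000000e+00  0.00000000e+00  0.00000000e+00  1.00000000e+00]] dict_keys(['fov_y', 'cx', 'cy', 'camera_from_world'])
{'time_s': 0.1, 'joints': array([-1.42944140e+00,  3.13394988e-01,  1.49833030e+00, -5.94049756e-06,
        1.33099884e+00, -2.23404259e-01]), 'dq': array([-0.00124501, -0.00049216, -0.0024315 , -0.00019829, -0.00019088,
        0.00109014]), 'tau': array([ 2.37765234e-03, -4.12901759e+01, -2.60138941e+01, -2.66509569e-04,
        3.02864966e-03,  3.71300899e-06]), 'eef_pos': array([ 187.23570235, -490.25656546,  241.80341232]), 'ee_rot': array([-5.65377066e-04,  9.83414605e-01,  1.81370877e-01,  2.03201391e-05]), 'force': array([ 1.42377029, -0.37692696,  0.48787422]), 'wrist_torque': array([-0.00726906,  0.00147754,  0.02334995]), 'grip_width': 1.0010298317626605} 11.0
```

View pics/scene0.png

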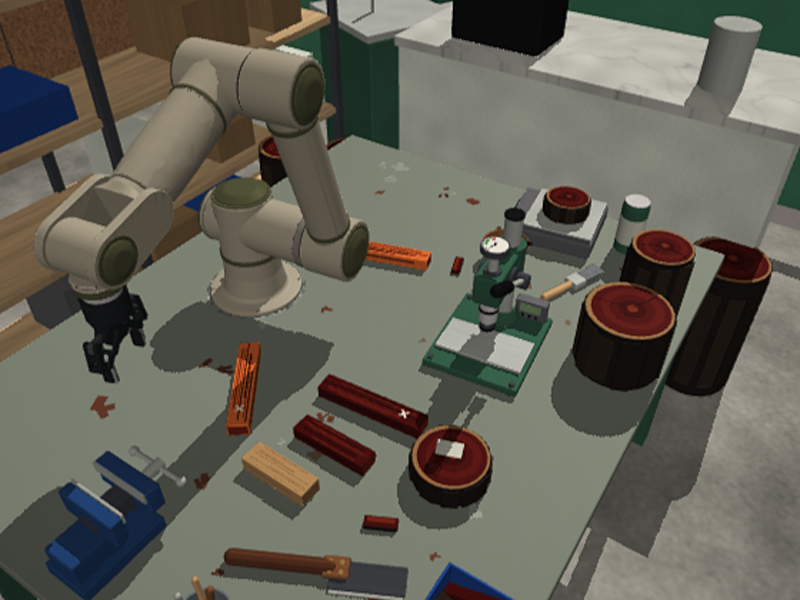

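View pics/top0.png

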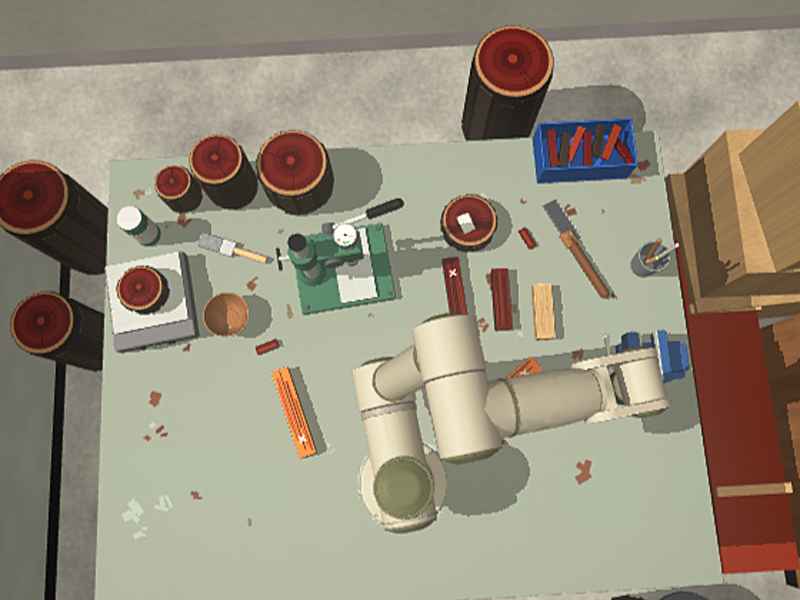

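The scene view (800x600) has the chalked billet at about (373,403) with its cross at (403,413), and the stand at (490,330). In the top view the cross is at (453,272), the dial at (345,235) and the lever grip at (386,209). I'll enlarge crops next.

```bash
cat > h.py <<'E'
import numpy as np, cv2
from rig import ctrl
def K(n):
    i=ctrl.camera_info(n); f=210/np.tan(np.radians(i["fov_y"]/2)); return f,i["cx"],i["cy"],np.array(i["camera_from_world"])
def px(n,p):
    f,cx,cy,T=K(n); c=T[:3,:3]@np.asarray(p,float)+T[:3,3]; return np.array([cx+f*c[0]/c[2],cy+f*c[1]/c[2]])
def atz(n,u,v,z):
    f,cx,cy,T=K(n); R=T[:3,:3]; o=-R.T@T[:3,3]; d=R.T@np.array([(u-cx)/f,(v-cy)/f,1]); return o+d*(z-o[2])/d[2]
def crop(n,x0,y0,w,h,s,name,im=None):
    im=ctrl.capture(n) if im is None else im
    c=cv2.resize(im[y0:y0+h,x0:x0+w,::-1],None,fx=s,fy=s,interpolation=cv2.INTER_CUBIC)
    for k in range(0,w,10): cv2.putText(c,str(x0+k),(k*s,8),0,.3,(255,255,255),1); cv2.line(c,(k*s,10),(k*s,16),(255,255,255),1)
    for k in range(0,h,10): cv2.putText(c,str(y0+k),(0,k*s+3),0,.3,(255,255,255),1); cv2.line(c,(20,k*s),(26,k*s),(255,255,255),1)
    cv2.imwrite("pics/"+name,c)
E
python3 - <<'E'
from h import *
t=ctrl.capture("top"); s=ctrl.capture("scene")
np.save("t0.npy",t);np.save("s0.npy",s)
crop("top",190,130,100,75,8,"t_stand.png",t)
crop("top",290,165,80,70,8,"t_bil.png",t)
crop("scene",215,250,95,70,8,"s_bil.png",s)
crop("scene",285,140,120,145,4,"s_stand.png",s)
E
```

```text
(no output)
```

View pics/t_stand.png

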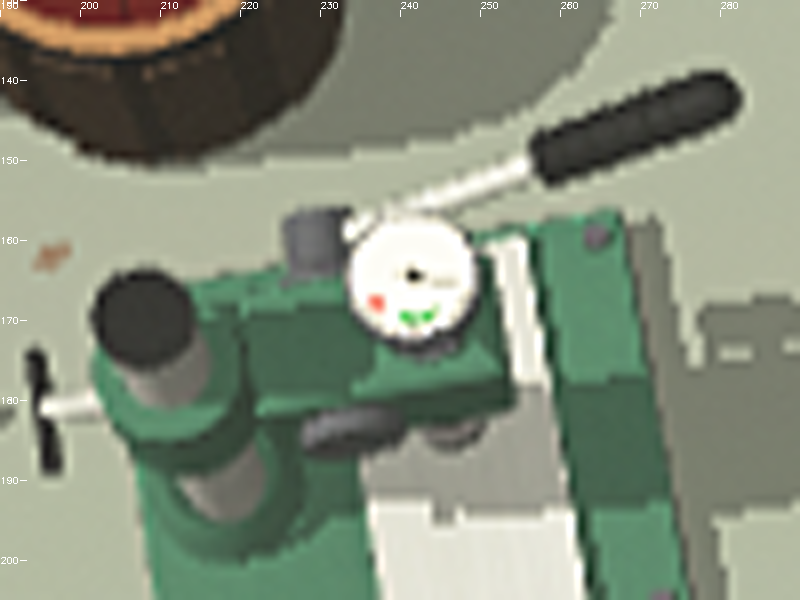

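View pics/t_bil.png

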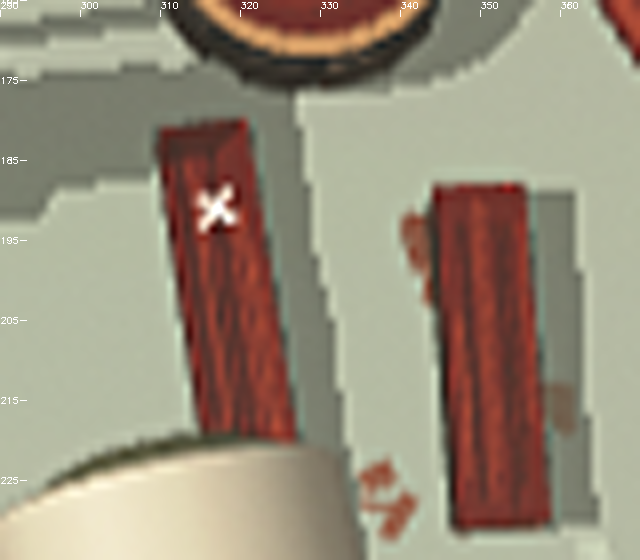

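View pics/s_bil.png

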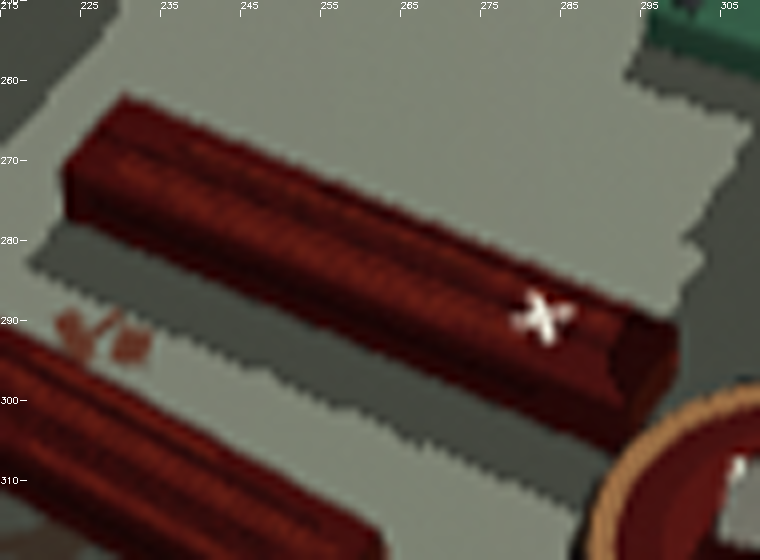

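View pics/s_stand.png

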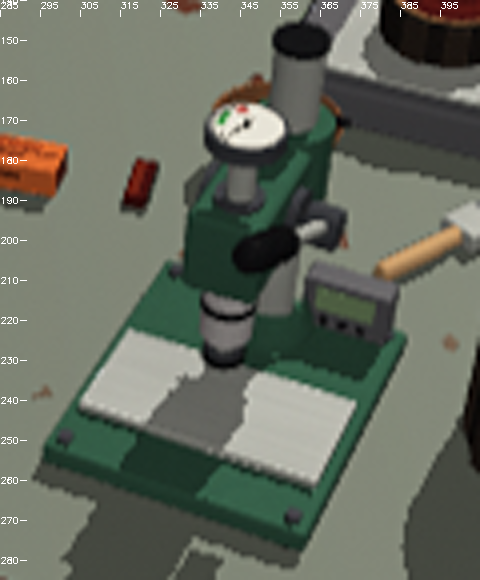

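```bash
python3 - <<'E'
from h import *
t=np.load("t0.npy"); s=np.load("s0.npy")
crop("top",200,150,90,75,8,"t_stand2.png",t)
crop("scene",285,185,110,100,7,"s_stand2.png",s)
crop("scene",320,150,60,70,8,"s_head.png",s)
E
```

```text
(no output)
```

View pics/t_stand2.png

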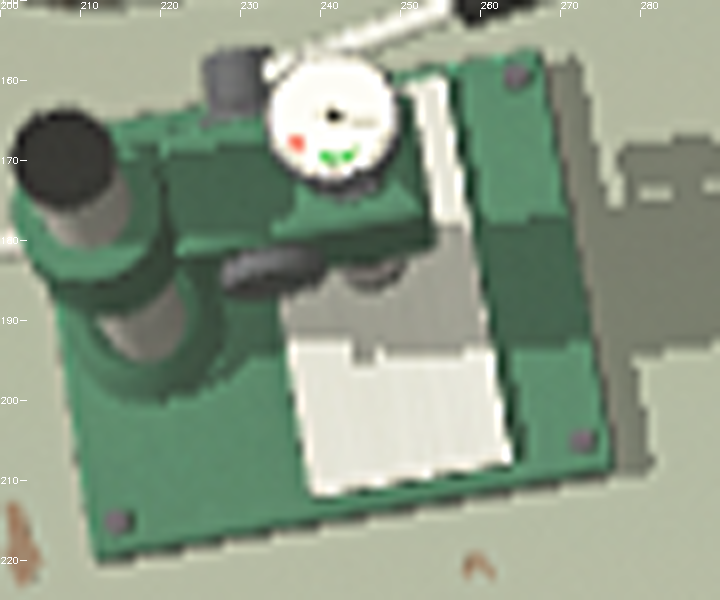

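View pics/s_stand2.png

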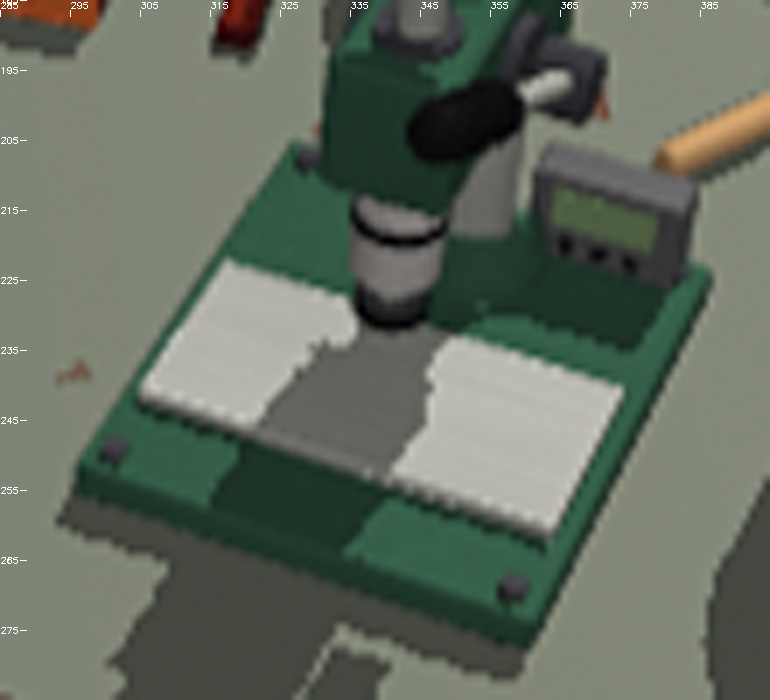

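View pics/s_head.png

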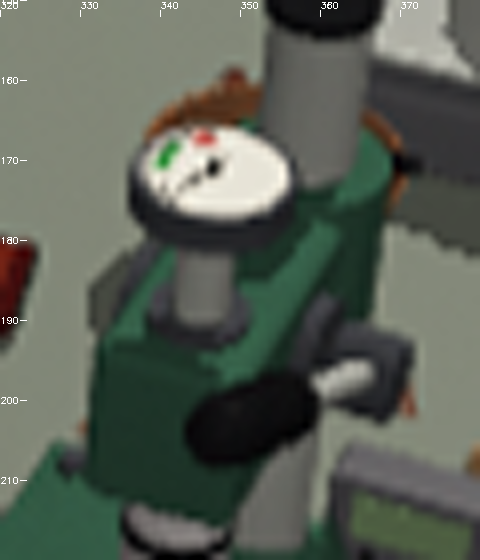

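```bash
cat > fit.py <<'E'
from h import *
from scipy.optimize import least_squares
def conv(p,s,o): return (np.array(p)+.5)/s-.5+np.array(o)
obs=[("top",P,conv(p,8,(200,150))) for P,p in [((-100,-110,22),(538,50)),((-100,110,22),(610,468)),((160,110,22),(98,552)),((-50,-100,30),(442,75)),((-50,100,30),(513,458)),((50,100,30),(315,492)),((0,0,301),(333,117))]]
obs+=[("scene",P,conv(p,7,(285,185))) for P,p in [((50,100,30),(226,258)),((-50,100,30),(138,388)),((-50,-100,30),(550,528)),((50,-100,30),(625,388)),((-100,110,22),(80,465)),((-100,-110,22),(530,625)),((160,-110,22),(712,270))]]
obs+=[("scene",(0,0,301),conv((217,170),8,(320,150)))]
def W(q,P):
    c,s=np.cos(q[2]),np.sin(q[2]); return np.array([q[0]+c*P[0]-s*P[1],q[1]+s*P[0]+c*P[1],P[2]])
if __name__=="__main__":
    f=lambda q:np.concatenate([px(n,W(q,P))-u for n,P,u in obs])
    r=least_squares(f,[550,100,1.5],x_scale=[1,1,.01]);print("stand",r.x);print(r.fun.reshape(-1,2).round(2))
    q=r.x
    for n in("top","scene"):print("grip",n,px(n,W(q,(41-165*np.cos(.52),-55,200+165*np.sin(.52)))))
    # billet
    bo=[("top",P,conv(p,8,(290,165))) for P,p in [((120,22.5,30),(158,128)),((120,-22.5,30),(245,120)),((75,0,30),(216,208))]]
    bo+=[("scene",P,conv(p,8,(215,250))) for P,p in [((-120,22.5,30),(123,95)),((-120,-22.5,30),(62,168)),((120,22.5,30),(678,325)),((120,-22.5,30),(618,420)),((75,0,30),(543,316)),((-120,-22.5,0),(67,218))]]
    f=lambda q:np.concatenate([px(n,W(q,P))-u for n,P,u in bo])
    r=least_squares(f,[400,-100,0],x_scale=[1,1,.01]);print("billet",r.x);print(r.fun.reshape(-1,2).round(2))
    print("cross",W(r.x,(75,0,30)))
E
python3 fit.py
```

```text
stand [593.03833852 104.51785299   1.68719664]
[[ 0.75 -0.78]
 [ 1.1  -0.3 ]
 [-0.65  0.48]
 [ 0.74 -0.12]
 [ 0.13  0.21]
 [-0.46  0.29]
 [ 0.28 -0.34]
 [-0.09 -0.19]
 [ 0.02 -0.29]
 [ 0.5  -0.08]
 [ 0.19 -0.2 ]
 [-1.27 -0.63]
 [ 0.68 -0.24]
 [ 0.75 -0.88]
 [-0.2  -0.07]]
grip top [268.49076376 145.74347586]
grip scene [351.46867353 201.58349576]
billet [ 4.79454167e+02 -1.74294235e+02  7.30526677e-02]
[[ 0.44 -0.37]
 [ 0.84 -0.8 ]
 [ 0.48 -0.15]
 [ 0.09 -0.79]
 [-0.65 -0.41]
 [ 0.52 -0.2 ]
 [ 0.65 -1.35]
 [-0.09  0.34]
 [-0.54  0.15]]
cross [ 554.25412975 -168.82015658   30.        ]
```

```bash
cat > go.py <<'E'
import sys
from h import *
from scipy.spatial.transform import Rotation as Ro
def pose():
    s=ctrl.sense(); w,x,y,z=s["ee_rot"]; R=Ro.from_quat([x,y,z,w]).as_matrix(); return s["eef_pos"],R,s
if __name__=="__main__":
    p,R,s=pose(); print("p",p.round(1),"yaw",np.arctan2(R[1,0],R[0,0]).round(4),"tilt",np.degrees(np.arccos(-R[2,2])).round(2),"F",s["force"].round(1),"gw",s["grip_width"].round(3),"t",s["time_s"])
    if len(sys.argv)>1:
        t=np.array([float(v) for v in sys.argv[1:4]]); yaw=float(sys.argv[4])
        roll=-(yaw-np.arctan2(R[1,0],R[0,0]))
        Rd=np.array([[np.cos(yaw),np.sin(yaw),0],[np.sin(yaw),-np.cos(yaw),0],[0,0,-1]])
        print("roll",roll.round(4),"shift cm before roll",(R.T@(t-p)/10).round(3),"after roll",(Rd.T@(t-p)/10).round(3))
E
python3 go.py 439.5 -177.2 100 0.073
```

```text
Traceback (most recent call last):
  File "go.py", line 7, in <module>
    p,R,s=pose(); print("p",p.round(1),"yaw",np.arctan2(R[1,0],R[0,0]).round(4),"tilt",np.degrees(np.arccos(-R[2,2])).round(2),"F",s["force"].round(1),"gw",s["grip_width"].round(3),"t",s["time_s"])
                                                                                                                                                            ^^^^^^^^^^^^^^^^^^^^^
AttributeError: 'float' object has no attribute 'round'
```

```bash
sed -i 's/s\["grip_width"\].round(3)/round(float(s["grip_width"]),3)/' go.py; python3 go.py 439.5 -177.2 100 0.073
```

```text
p [ 187.3 -490.3  242. ] yaw 0.3648 tilt 0.04 F [ 0.  -0.4  0.6] gw 0.997 t 0.2
roll 0.2918 shift cm before roll [ 34.731 -20.242  14.216] after roll [ 27.439 -29.389  14.195]
```

Request:
apply_moves --pt "6.5 0 0 0 0.0973" --pt "6.5 0 0 0 0.0973" --pt "6.5 0 0 0 0.0972" --pt "6.5 2.4 -2.6 1.0 0" --pt "6.5 2.4 -2.6 1.0 0" --pt "6.5 2.4 -2.6 1.0 0" --pt "6.5 2.4 -2.6 1.0 0" --pt "6.5 2.4 -2.6 1.0 0" --pt "6.5 2.4 -2.6 1.0 0" --pt "6.5 2.4 -2.6 1.0 0" --pt "6.5 2.4 -2.6 1.0 0" --pt "6.5 2.4 -2.6 1.0 0" --squeeze 60

```text
time_s: 1.2
eef_pos: [386.4, -239.8, 151.9]
ee_rot: [0.0, 0.999, 0.036, 0.0]
force: [0.2, -0.5, -0.3]
grip_width: 0.758
```

Request:
apply_moves --pt "6.5 1.95 -2.0 1.7 0" --pt "6.5 1.95 -2.0 1.7 0" --pt "6.5 1.94 -1.99 1.8 0" --pt "6.5 0 0 0 0" --pt "6.5 0 0 0 0"

```text
time_s: 1.62
eef_pos: [439.6, -176.3, 99.6]
ee_rot: [-0.001, 0.999, 0.038, -0.001]
force: [-1.2, -0.1, 0.4]
grip_width: 0.762
```

```bash
python3 go.py 439.5 -177.2 16 0.073; python3 - <<'E'
from h import *
crop("top",270,150,110,85,7,"t2.png"); crop("scene",190,200,150,130,5,"s2.png")
E
```

```text
p [ 439.6 -176.3   99.6] yaw 0.0755 tilt 0.11 F [-1.2 -0.1  0.4] gw 0.762 t 1.6167
roll 0.0025 shift cm before roll [-0.     0.099  8.357] after roll [-0.013  0.089  8.357]
```

View pics/s2.png

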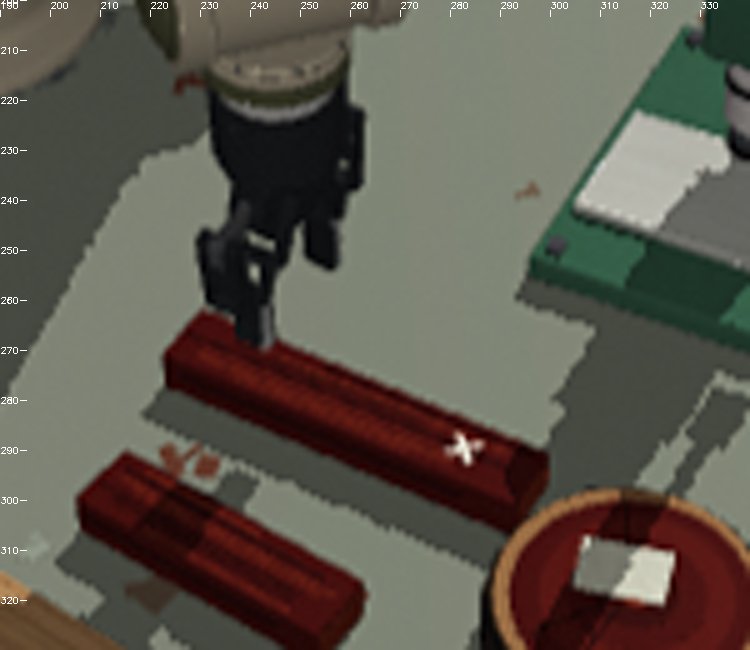

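The gripper hangs over the near half of the billet, straddling it, with nothing else within finger reach. I'll go down and grip.

Request:
apply_moves --pt "6.5 0 0.05 2.0 0" --pt "6.5 0 0.05 2.0 0" --pt "6.5 0 0 2.0 0" --pt "6.5 0 0 1.2 0" --pt "6.5 0 0 1.1 0" --pt "6.5 0 0 0 0" --pt "6.5 0 0 0 0"

```text
time_s: 2.3
eef_pos: [439.4, -179.3, 17.9]
ee_rot: [0.0, 0.999, 0.036, 0.0]
force: [-0.1, 0.1, 0.2]
grip_width: 0.759
```

```bash
python3 go.py; python3 - <<'E'
from h import *
crop("scene",190,200,150,130,5,"s3.png")
E
```

```text
p [ 439.4 -179.3   17.9] yaw 0.0717 tilt 0.03 F [-0.1  0.1  0.2] gw 0.759 t 2.3
```

View pics/s3.png

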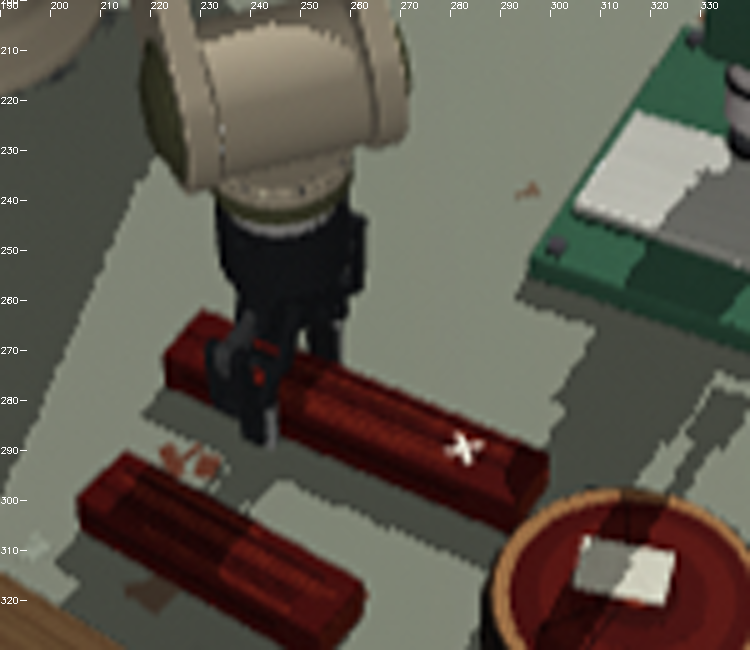

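Request:
apply_moves --pt "3.5 0 0 0 0" --pt "3.5 0 0 0 0" --pt "3.5 0 0 0 0" --pt "3.5 0 0 0 0" --pt "3.5 0 0 0 0" --pt "3.5 0 0 0 0" --squeeze 80

```text
time_s: 2.85
eef_pos: [440.0, -178.8, 18.7]
ee_rot: [0.001, 0.999, 0.037, 0.001]
force: [-3.1, 0.2, 10.9]
grip_width: 0.512
```

Request:
apply_moves --pt "3.5 0 0 -0.5 0" --pt "3.5 0 0 -1.5 0" --pt "3.5 0 0 -2.0 0" --pt "3.5 0 0 0 0" --pt "3.5 0 0 0 0"

```text
time_s: 3.27
eef_pos: [439.9, -178.5, 57.9]
ee_rot: [0.001, 0.999, 0.037, 0.001]
force: [-0.0, 0.3, -3.5]
grip_width: 0.513
```

```bash
python3 go.py; python3 - <<'E'
from h import *
crop("scene",190,180,150,130,5,"s4.png")
crop("top",290,155,80,70,8,"t4.png")
E
```

```text
p [ 439.9 -178.5   57.9] yaw 0.073 tilt 0.11 F [-0.   0.3 -3.5] gw 0.513 t 3.2667
```

View pics/s4.png

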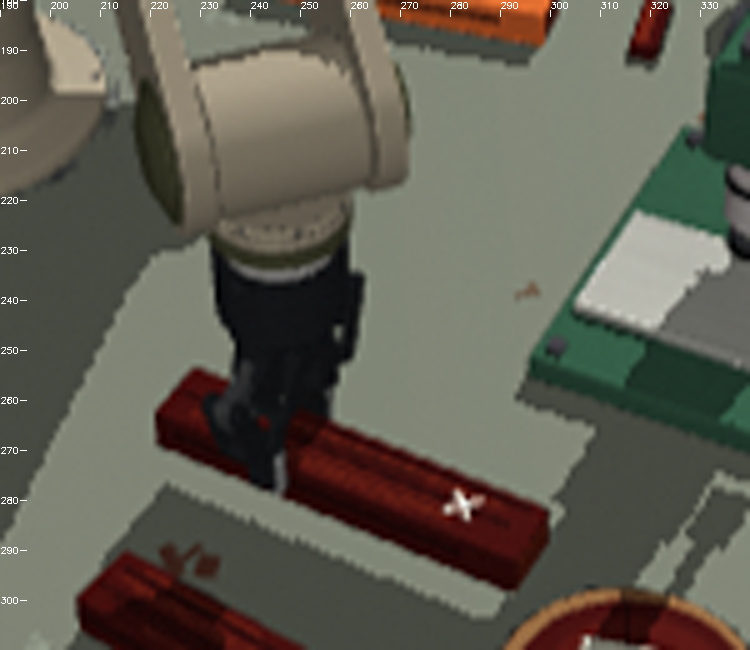

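View pics/t4.png

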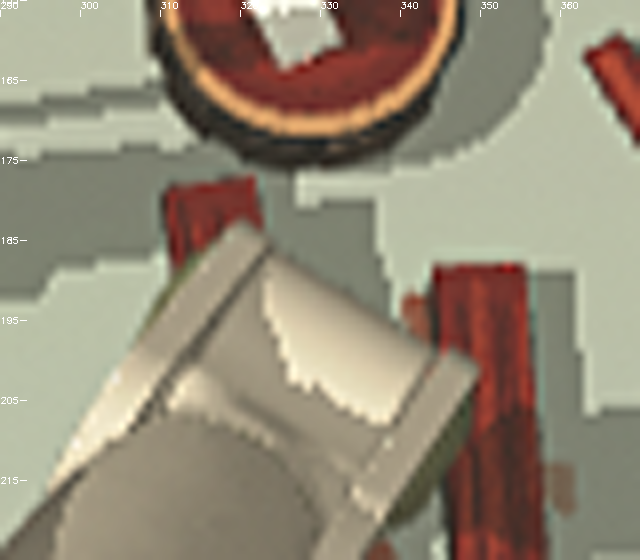

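```bash
cat > bfit.py <<'E'
from h import *
from fit import conv
from scipy.optimize import least_squares
from scipy.spatial.transform import Rotation as Ro
def pt(q,P): return np.array(q[:3])+Ro.from_euler("ZY",[q[3],q[4]]).apply(P)
def bfit(bo,q0,zfix=None,tfix=None):
    pri=lambda q:[] if zfix is None else [(q[2]-zfix)*2,q[4]*500]
    f=lambda q:np.concatenate([px(n,pt(q,P))-u-np.array([.35,-.35]) for n,P,u in bo]+[pri(q)])
    r=least_squares(f,q0,x_scale=[1,1,1,.01,.01]);print("billet",r.x.round(4));print(r.fun[:2*len(bo)].reshape(-1,2).round(2).tolist());print("cross",pt(r.x,(75,0,30)).round(1)); return r.x
E
python3 - <<'E'
from bfit import *
bo=[("scene",P,conv(p,5,(190,180))) for P,p in [((-120,22.5,30),(197,367)),((-120,-22.5,30),(157,412)),((-120,-22.5,0),(158,444)),((120,22.5,30),(550,512)),((120,-22.5,30),(517,558)),((120,-22.5,0),(516,590)),((75,0,30),(462,504))]]
bfit(bo,[480,-174,40,.07,0])
E
```

```text
billet [ 4.578564e+02 -1.453415e+02 -2.507000e-01  1.309000e-01  5.750000e-02]
[[-0.25, -0.43], [0.19, 0.07], [0.24, 0.31], [-0.17, -1.02], [0.05, 0.36], [-0.46, 0.51], [0.4, 0.18]]
cross [ 533.8 -135.3   25.4]
```

```bash
python3 - <<'E'
from bfit import *
bo=[("scene",P,conv(p,5,(190,180))) for P,p in [((-120,22.5,30),(197,367)),((-120,-22.5,30),(157,412)),((-120,-22.5,0),(158,444)),((120,22.5,30),(550,512)),((120,-22.5,30),(517,558)),((120,-22.5,0),(516,590)),((75,0,30),(462,504))]]
bo+=[("top",P,conv(p,8,(290,155))) for P,p in [((120,22.5,30),(162,190)),((120,-22.5,30),(254,178))]]
bfit(bo,[480,-174,40,.07,0])
f=lambda q:np.concatenate([px(n,pt([q[0],q[1],q[2],.073,q[3]],P))-u-np.array([.35,-.35]) for n,P,u in bo])
r=least_squares(f,[480,-174,40,0],x_scale=[1,1,1,.01]);print(r.x,r.fun.reshape(-1,2).round(2).tolist())
E
```

```text
billet [ 4.791680e+02 -1.725783e+02  3.673640e+01  7.330000e-02 -1.500000e-02]
[[0.08, -0.55], [-0.42, -0.09], [0.27, 0.58], [0.32, -1.17], [-0.56, 0.33], [-0.4, 1.04], [0.15, 0.0], [-0.33, -0.27], [-0.33, -0.23]]
cross [ 553.5 -167.1   67.9]
[ 4.79165262e+02 -1.72560655e+02  3.67187779e+01 -1.51937190e-02] [[0.09, -0.55], [-0.41, -0.09], [0.28, 0.58], [0.32, -1.17], [-0.57, 0.33], [-0.4, 1.05], [0.15, 0.0], [-0.33, -0.27], [-0.33, -0.23]]
```

```bash
python3 - <<'E'
from fit import *
f=lambda q:np.concatenate([px(n,W(q,P))-u-np.array([.35,-.35]) for n,P,u in obs])
r=least_squares(f,[550,100,1.5],x_scale=[1,1,.01],loss="soft_l1",f_scale=.4);q=r.x;print("stand",q);print((r.fun).reshape(-1,2).round(2).tolist())
y=q[2]-np.pi/2; e=np.array([np.cos(y),np.sin(y)]);l=np.array([-e[1],e[0]])
t=q[:2]-114.1*e-3.1*l; print("yaw",y,"tcp",t,"backed 120",t-120*e)
E
python3 go.py 361 62 58.5 0.115
```

```text
stand [593.68448419 104.84539893   1.68866504]
[[0.27, -0.6], [0.69, -0.15], [-1.04, 0.72], [0.26, 0.07], [-0.28, 0.37], [-0.86, 0.5], [-0.17, -0.16], [-0.26, 0.2], [-0.1, 0.11], [0.43, 0.27], [0.06, 0.13], [-1.37, -0.21], [0.64, 0.11], [0.57, -0.56], [-0.3, 0.3]]
yaw 0.1178687159894054 tcp [480.74071213  88.34920692] backed 120 [361.57332954  74.23768934]
p [ 439.1 -178.    56.6] yaw 0.073 tilt 0.07 F [-0.6  0.4 -3.7] gw 0.507 t 3.3667
roll -0.042 shift cm before roll [ -6.042 -24.51   -0.167] after roll [ -5.007 -24.742  -0.192]
```

```bash
python3 go.py 361.6 74.2 60 0.1179
```

```text
p [ 439.1 -178.    56.6] yaw 0.073 tilt 0.07 F [-0.6  0.4 -3.7] gw 0.507 t 3.3667
roll -0.0449 shift cm before roll [ -5.894 -25.723  -0.316] after roll [ -4.732 -25.961  -0.342]
```

Request:
apply_moves --pt "3.5 -0.6 0 -0.34 -0.0449" --pt "3.5 -0.6 -1.2 0 0" --pt "3.5 -0.6 -2.4 0 0" --pt "3.5 -0.6 -2.8 0 0" --pt "3.5 -0.6 -3.0 0 0" --pt "3.5 -0.6 -3.0 0 0" --pt "3.5 -0.6 -3.0 0 0" --pt "3.5 -0.53 -3.0 0 0" --pt "3.5 0 -3.0 0 0" --pt "3.5 0 -2.4 0 0" --pt "3.5 0 -1.4 0 0" --pt "3.5 0 -0.76 0 0"

```text
time_s: 4.37
eef_pos: [361.1, 75.7, 60.0]
ee_rot: [-0.0, 0.998, 0.06, -0.001]
force: [0.3, -0.8, -2.3]
grip_width: 0.513
```

Request:
apply_moves --pt "3.5 0 0 0 0" --pt "3.5 0 0 0 0" --pt "3.5 0 0 0 0"

```text
time_s: 4.62
eef_pos: [362.2, 73.5, 60.5]
ee_rot: [0.0, 0.998, 0.058, -0.0]
force: [-0.8, -1.1, -3.0]
grip_width: 0.514
```

```bash
python3 go.py 480.7 88.3 60 0.1179; python3 - <<'E'
from h import *
crop("scene",240,140,160,130,5,"s5.png")
crop("top",190,140,110,90,7,"t5.png")
E
```

```text
p [362.2  73.5  60.5] yaw 0.117 tilt 0.02 F [-0.8 -1.1 -3. ] gw 0.514 t 4.6167
roll -0.0009 shift cm before roll [11.939 -0.092  0.047] after roll [11.939 -0.081  0.05 ]
```

View pics/s5.png

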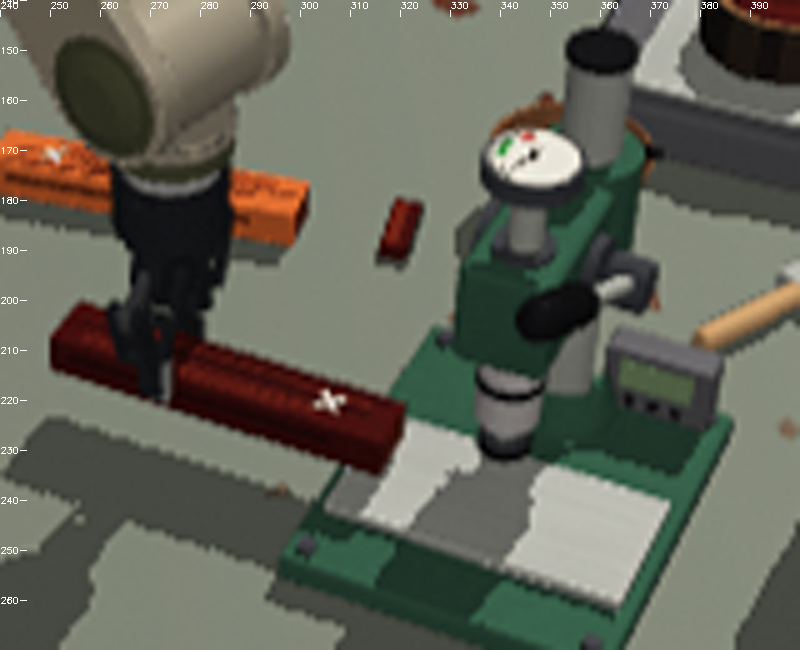

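View pics/t5.png

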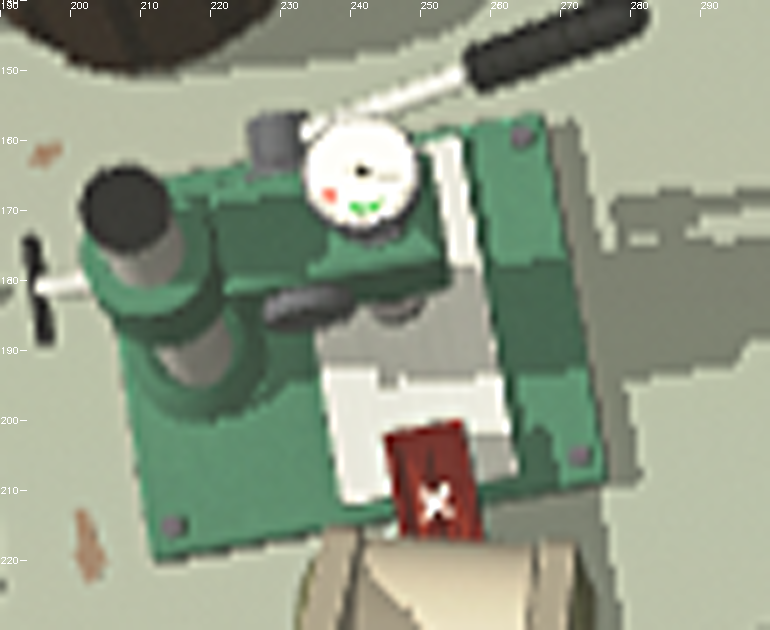

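```bash
cat >> bfit.py <<'E'
def tri(ut,us,g=(480,100,70)):
    b=np.array([.35,-.35])
    f=lambda X:np.concatenate([px("top",X)-ut-b,px("scene",X)-us-b])
    r=least_squares(f,g);print("tri",r.x.round(1),r.fun.round(2));return r.x
E
python3 - <<'E'
from bfit import *
X=tri(conv((437,501),7,(190,140)),conv((330,401),5,(240,140)))
bo=[("scene",P,conv(p,5,(240,140))) for P,p in [((-120,22.5,30),(82,303)),((-120,-22.5,30),(52,343)),((-120,-22.5,0),(54,371)),((120,22.5,30),(405,405)),((120,-22.5,30),(383,446)),((120,-22.5,0),(383,473)),((75,0,30),(330,401))]]
bo+=[("top",P,conv(p,7,(190,140))) for P,p in [((120,22.5,30),(385,434)),((120,-22.5,30),(464,420)),((75,0,30),(437,501))]]
bfit(bo,[400,78,40,.1,0])
E
```

```text
tri [477.6  86.5  73.9] [-0.05 -0.06 -0.06  0.01]
billet [ 4.034554e+02  7.971960e+01  3.949890e+01  1.095000e-01 -2.570000e-02]
[[0.21, -0.12], [-0.39, -0.56], [-0.25, 0.74], [0.64, -0.65], [-0.63, -0.49], [-0.85, 1.14], [0.02, 0.33], [-0.56, -0.68], [-0.22, -0.58], [-0.36, 0.2]]
cross [477.2  87.8  71.4]
```

```bash
python3 go.py 479.3 90 57 0.1179
```

```text
p [362.3  73.4  60.6] yaw 0.1165 tilt 0.01 F [ 0.8  0.2 -4. ] gw 0.507 t 4.7167
roll -0.0014 shift cm before roll [11.818 -0.286  0.36 ] after roll [11.819 -0.268  0.361]
```

Request:
apply_moves --pt "3.5 0.4 -0.1 0.2 0" --pt "3.5 1.0 -0.1 0.1 0" --pt "3.5 1.3 -0.07 0.06 0" --pt "3.5 1.4 0 0 0" --pt "3.5 1.4 0 0 0" --pt "3.5 1.4 0 0 0" --pt "3.5 1.4 0 0 0" --pt "3.5 1.3 0 0 0" --pt "3.5 1.0 0 0 0" --pt "3.5 0.7 0 0 0" --pt "3.5 0.4 0 0 0" --pt "3.5 0.12 0 0 0"

```text
time_s: 5.72
eef_pos: [479.5, 90.6, 56.9]
ee_rot: [-0.0, 0.998, 0.059, -0.0]
force: [-0.0, 0.5, -2.7]
grip_width: 0.511
```

Request:
apply_moves --pt "3.5 0 0 0 0" --pt "3.5 0 0 0 0" --pt "3.5 0 0 0 0"

```text
time_s: 5.97
eef_pos: [478.7, 90.7, 57.1]
ee_rot: [-0.0, 0.998, 0.059, -0.0]
force: [-0.9, 0.4, -2.2]
grip_width: 0.51
```

```bash
python3 go.py 479.3 90 49 0.1179; python3 - <<'E'
from h import *
crop("scene",270,140,120,120,6,"s6.png")
crop("top",190,140,110,90,7,"t6.png")
E
```

```text
p [478.7  90.7  57.1] yaw 0.1179 tilt 0.02 F [-0.9  0.4 -2.2] gw 0.51 t 5.9667
roll -0.0 shift cm before roll [0.047 0.078 0.81 ] after roll [0.047 0.078 0.81 ]
```

View pics/s6.png

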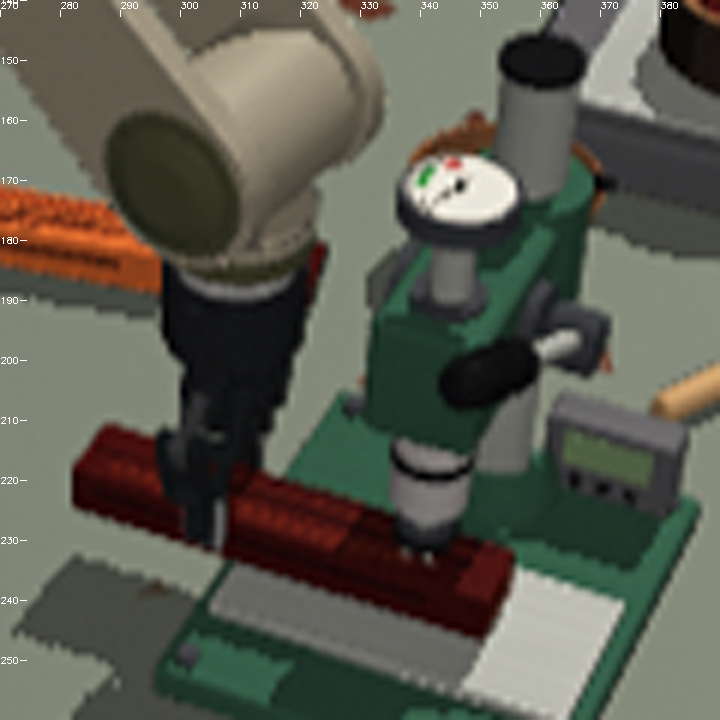

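View pics/t6.png

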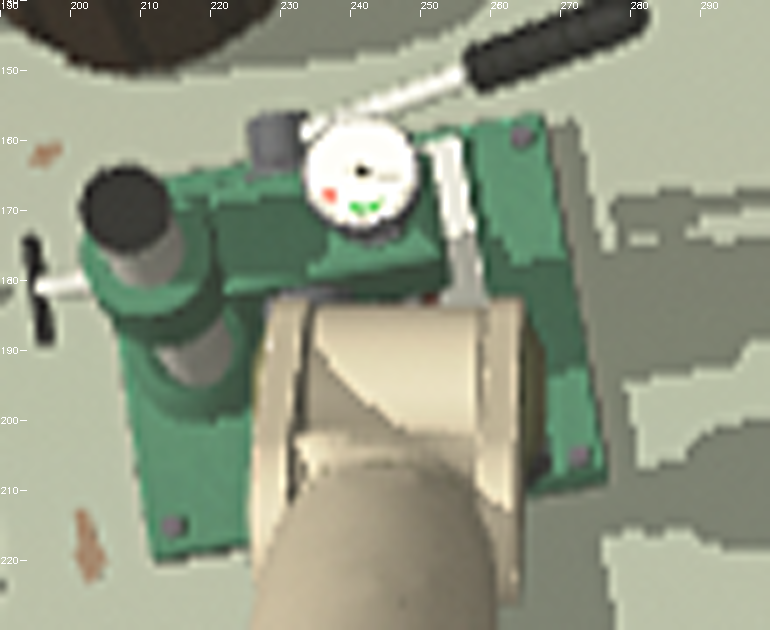

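Request:
apply_moves --pt "3.5 0 0 0.2 0" --pt "3.5 0 0 0.2 0" --pt "3.5 0 0 0.15 0" --pt "3.5 0 0 0.1 0" --pt "3.5 0 0 0.05 0" --pt "3.5 0 0 0 0" --pt "3.5 0 0 0 0" --pt "3.5 0 0 0 0"

```text
time_s: 6.73
eef_pos: [479.2, 90.7, 50.1]
ee_rot: [0.0, 0.998, 0.059, 0.0]
force: [0.6, -0.2, -2.4]
grip_width: 0.509
```

```bash
python3 go.py; python3 - <<'E'
from h import *
crop("scene",275,190,100,75,8,"s7.png")
E
```

```text
p [479.2  90.7  50.1] yaw 0.1179 tilt 0.01 F [ 0.6 -0.2 -2.4] gw 0.509 t 6.7333
```

View pics/s7.png

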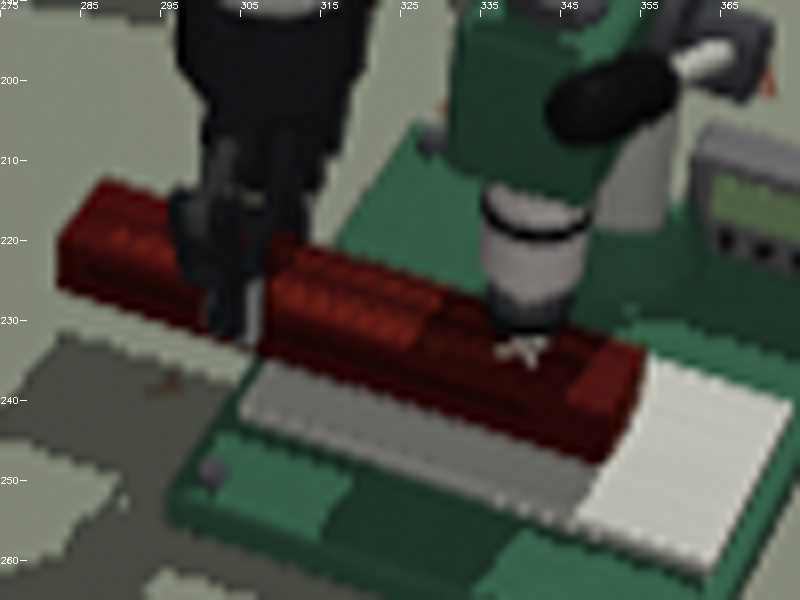

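```bash
python3 - <<'E'
from bfit import *
b=np.array([.35,-.35])
def toc(u):return (np.array(u)-b+.5-np.array([275,190]))*8-.5
q=[593.68,104.85,1.68867]
from fit import W
y=q[2]-np.pi/2
for z in(60,61.5,63):
  c=W(q,(0,75,z-30)); B=[c[0],c[1],z-30,y,0]
  print(z,"cross",toc(px("scene",pt(B,(75,0,30)))).round(0),"tips",[toc(px("scene",pt(B,(75+a*7.8,s*7.8,30)))).round(0).tolist() for a in(1,-1) for s in(1,-1)],
  "ends",[toc(px("scene",pt(B,P))).round(0).tolist() for P in [(120,22.5,30),(120,-22.5,30),(120,-22.5,0),(-120,22.5,30),(-120,-22.5,30),(-120,-22.5,0)]])
E
```

```text
60 cross [522. 349.] tips [[548.0, 343.0], [533.0, 367.0], [511.0, 331.0], [496.0, 355.0]] ends [[649.0, 349.0], [609.0, 420.0], [602.0, 475.0], [103.0, 174.0], [55.0, 237.0], [55.0, 292.0]]
61.5 cross [522. 347.] tips [[548.0, 341.0], [534.0, 365.0], [511.0, 329.0], [497.0, 353.0]] ends [[649.0, 347.0], [610.0, 417.0], [603.0, 473.0], [104.0, 171.0], [55.0, 235.0], [55.0, 289.0]]
63 cross [523. 344.] tips [[548.0, 338.0], [534.0, 362.0], [511.0, 326.0], [497.0, 350.0]] ends [[650.0, 344.0], [610.0, 414.0], [603.0, 470.0], [104.0, 168.0], [55.0, 232.0], [55.0, 287.0]]
```

Cross tips show at (500,352), (533,362) and (545,340), against predictions of (497,353), (534,365) and (548,341), so the billet is placed within about 2 mm. I'll lower the last bit and release.

Request:
apply_moves --pt "3.5 0 0 0.07 0" --pt "3.5 0 0 0.07 0" --pt "3.5 0 0 0 0" --pt "3.5 0 0 0 0"

```text
time_s: 7.12
eef_pos: [479.2, 90.8, 48.7]
ee_rot: [0.0, 0.998, 0.059, 0.0]
force: [-0.5, -0.2, -1.8]
grip_width: 0.507
```

Request:
apply_moves --pt "4.8 0 0 0 0" --pt "5.2 0 0 0 0" --pt "5.6 0 0 0 0" --pt "6.0 0 0 0 0" --pt "6.5 0 0 0 0" --pt "6.5 0 0 0 0" --pt "6.5 0 0 0 0"

```text
time_s: 7.7
eef_pos: [479.2, 90.7, 48.7]
ee_rot: [-0.0, 0.998, 0.059, 0.0]
force: [1.2, -0.2, -0.7]
grip_width: 0.764
```

```bash
python3 go.py; python3 - <<'E'
from h import *
crop("scene",275,190,100,75,8,"s8.png")
E
```

```text
p [479.2  90.7  48.7] yaw 0.1178 tilt 0.01 F [ 1.2 -0.2 -0.7] gw 0.764 t 7.7
```

View pics/s8.png

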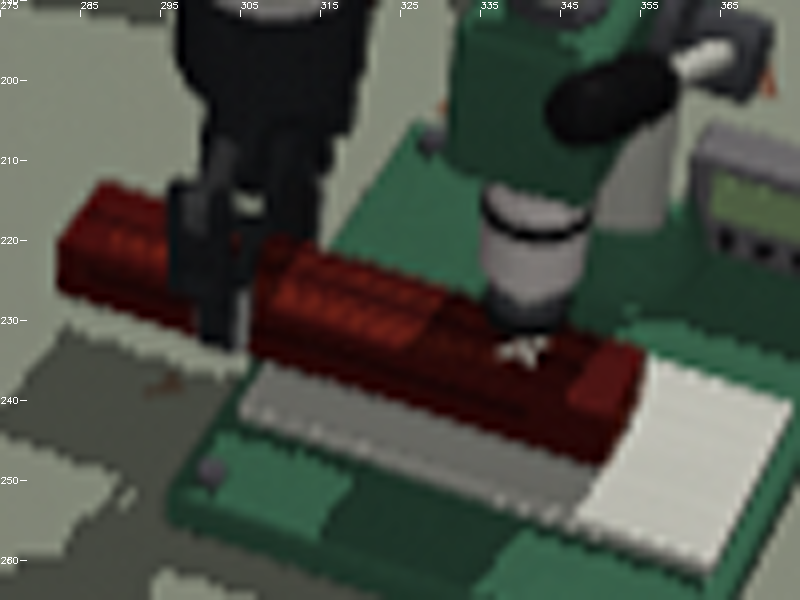

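Released, and the billet is lying flat. I'll retreat straight up first, then go sideways clear of the dial.

Request:
apply_moves --pt "6.5 0 0 -0.8 0" --pt "6.5 0 0 -2.0 0" --pt "6.5 0 0 -3.0 0" --pt "6.5 0 0 -3.0 0" --pt "6.5 0 0 -3.0 0" --pt "6.5 0 0 -3.0 0" --pt "0 0 0 -3.0 0" --pt "0 0 0 -3.0 0" --pt "0 0 0 -3.0 0" --pt "0 0 0 -3.0 0" --pt "0 0 0 -2.0 0" --pt "0 0 0 -0.8 0"

```text
time_s: 8.75
eef_pos: [479.4, 90.8, 348.3]
ee_rot: [0.0, 0.998, 0.059, 0.003]
force: [0.1, -0.2, 0.1]
grip_width: 0.003
```

```bash
python3 go.py 480 -20 350 0.1179;  python3 - <<'E'
from h import *
crop("scene",275,150,100,100,7,"s9.png")
crop("top",190,140,110,90,7,"t9.png")
E
```

```text
p [479.4  90.8 348.3] yaw 0.118 tilt 0.3 F [ 0.1 -0.2  0.1] gw 0.003 t 8.75
roll 0.0001 shift cm before roll [-1.24  11.009 -0.171] after roll [-1.24  11.009 -0.175]
```

View pics/s9.png

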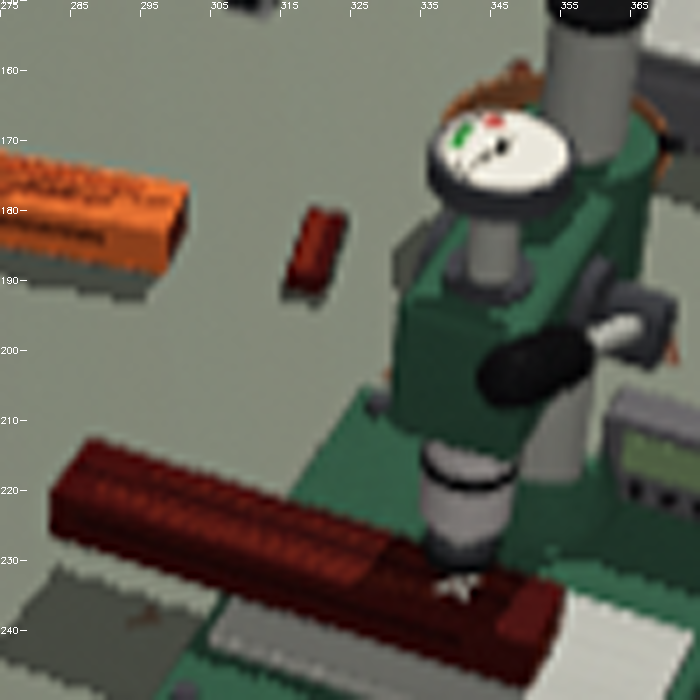

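View pics/t9.png

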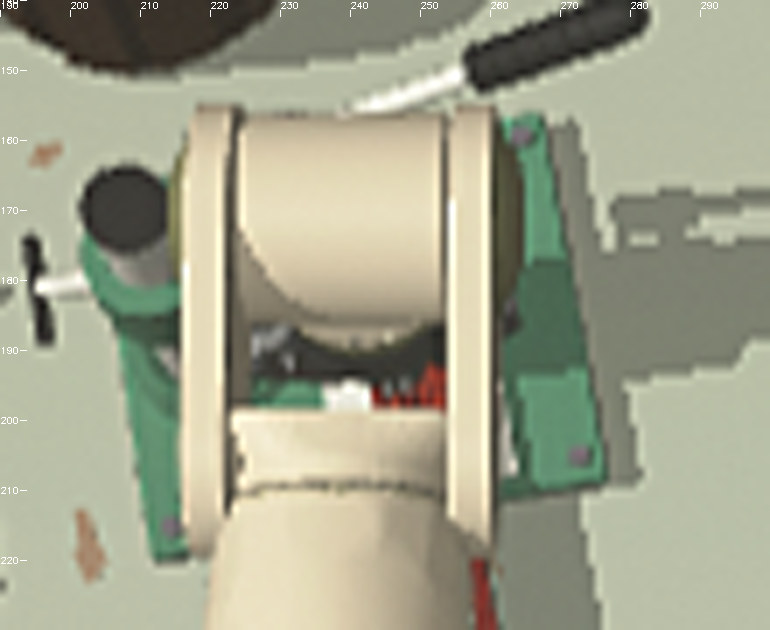

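The released billet has its near end at (92,440) and its far end at (560,590) in this crop, with the cross tips just ahead of the foot. The arm is clear. Next I'll go to the lever.

Request:
apply_moves --pt "0 0 1.2 0 0" --pt "0 0 2.5 0 0" --pt "0 0 3.0 0 0" --pt "0 0 2.5 0 0" --pt "0 0.8 1.4 0 0" --pt "0 2.0 0 0 0" --pt "0 3.0 0 0 0" --pt "0 3.0 0 0 0" --pt "0 2.0 0 0 0" --pt "0 0.8 0 0 0" --pt "0 0 0 0 0" --pt "0 0 0 0 0"

```text
time_s: 9.85
eef_pos: [606.5, -1.5, 342.9]
ee_rot: [-0.0, 0.998, 0.059, -0.002]
force: [0.1, -0.6, 1.3]
grip_width: -0.001
```

```bash
python3 go.py 663.1 -13.8 350 0.1179
```

```text
p [606.5  -1.5 342.9] yaw 0.1177 tilt 0.18 F [ 0.1 -0.6  1.3] gw -0.001 t 9.85
roll -0.0002 shift cm before roll [ 5.476  1.882 -0.728] after roll [ 5.478  1.884 -0.71 ]
```

Request:
apply_moves --pt "0 0.6 0.4 -0.3 0" --pt "0 1.2 0.5 -0.4 0" --pt "0 1.4 0.5 0 0" --pt "0 1.2 0.48 0 0" --pt "0 0.8 0 0 0" --pt "0 0.28 0 0 0" --pt "0 0 0 0 0" --pt "0 0 0 0 0"

```text
time_s: 10.52
eef_pos: [662.8, -13.2, 351.8]
ee_rot: [-0.0, 0.998, 0.059, -0.0]
force: [0.4, 0.7, -0.0]
grip_width: -0.002
```

```bash
python3 go.py 663.1 -13.8 350 0.1179;  python3 - <<'E'
from h import *
crop("scene",275,110,130,140,5,"s10.png")
crop("top",190,110,110,90,7,"t10.png")
E
```

```text
p [662.8 -13.2 351.8] yaw 0.1179 tilt 0.02 F [ 0.4  0.7 -0. ] gw -0.002 t 10.5167
roll -0.0 shift cm before roll [0.02  0.06  0.176] after roll [0.02  0.06  0.176]
```

View pics/s10.png

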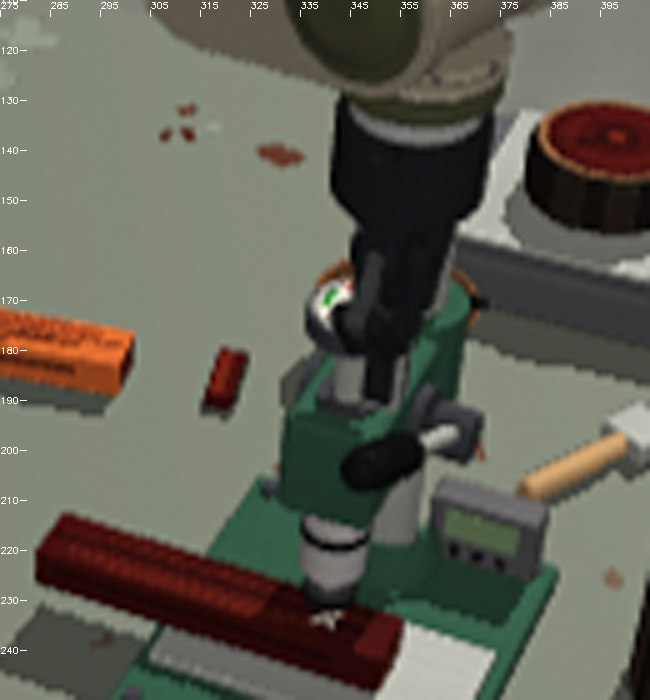

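View pics/t10.png

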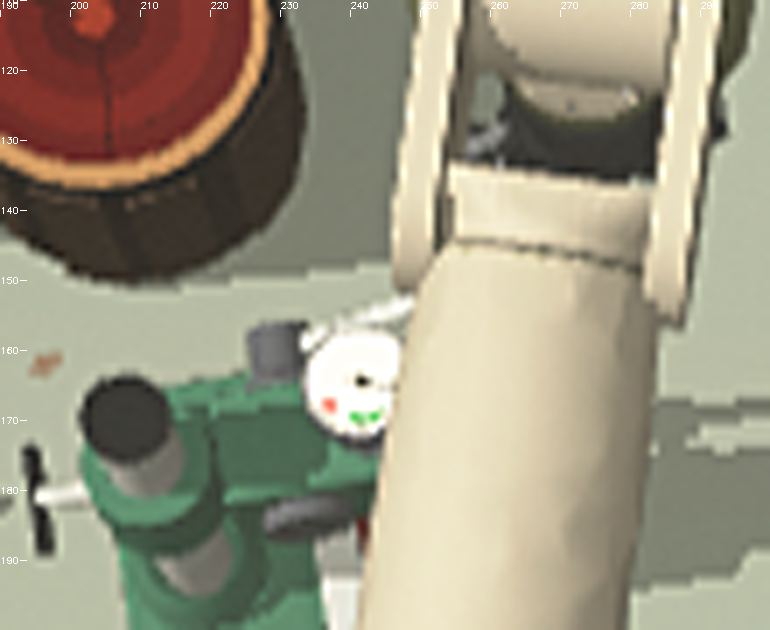

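Request:
apply_moves --pt "0 0 0.05 0.5 0" --pt "0 0 0 1.0 0" --pt "0 0 0 1.0 0" --pt "0 0 0 1.0 0" --pt "0 0 0 1.0 0" --pt "0 0 0 1.0 0" --pt "0 0 0 1.0 0" --pt "0 0 0 1.0 0" --pt "0 0 0 0.7 0" --pt "0 0 0 0.3 0" --pt "0 0 0 0 0" --pt "0 0 0 0 0"

```text
time_s: 11.62
eef_pos: [663.4, -13.3, 266.9]
ee_rot: [-0.0, 0.998, 0.059, -0.0]
force: [-0.3, 1.7, 2.5]
grip_width: -0.003
```

```bash
python3 go.py 663.1 -13.8 170 0.1179;  python3 - <<'E'
from h import *
crop("scene",275,110,130,140,5,"s11.png")
crop("top",190,110,110,90,7,"t11.png")
E
```

```text
p [663.4 -13.3 266.9] yaw 0.118 tilt 0.03 F [-0.3  1.7  2.5] gw -0.003 t 11.6167
roll 0.0001 shift cm before roll [-0.035  0.048  9.686] after roll [-0.036  0.043  9.686]
```

View pics/s11.png

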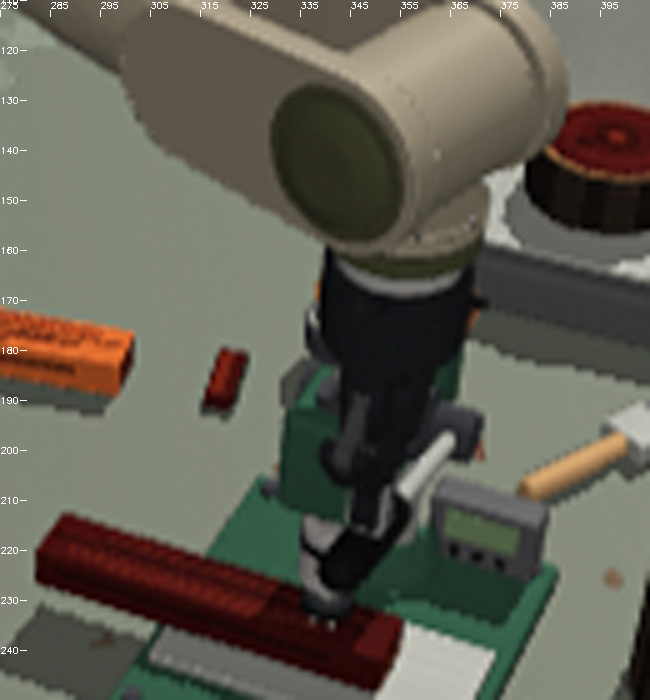

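View pics/t11.png

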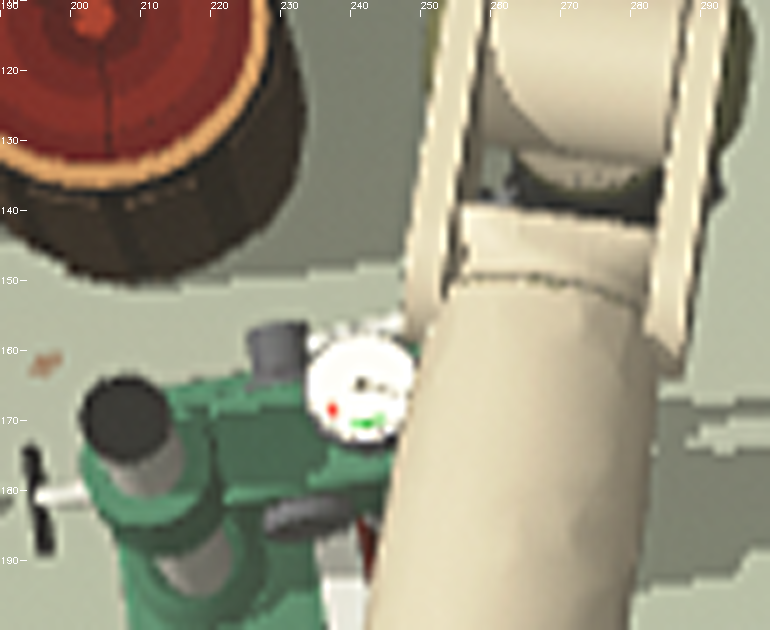

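Request:
apply_moves --pt "0 0 0 0.5 0" --pt "0 0 0 0.9 0" --pt "0 0 0 0.9 0" --pt "0 0 0 0.9 0" --pt "0 0 0 0.9 0" --pt "0 0 0 0.9 0" --pt "0 0 0 0.7 0" --pt "0 0 0 0.4 0" --pt "0 0 0 0.2 0" --pt "0 0 0 0 0" --pt "0 0 0 0 0"

```text
time_s: 12.63
eef_pos: [663.4, -13.6, 204.0]
ee_rot: [0.0, 0.998, 0.059, -0.0]
force: [-1.1, -1.6, 3.2]
grip_width: -0.001
```

Request:
apply_moves --pt "0 0 0 0.2 0" --pt "0 0 0 0.3 0" --pt "0 0 0 0.3 0" --pt "0 0 0 0.3 0" --pt "0 0 0 0.3 0" --pt "0 0 0 0.3 0" --pt "0 0 0 0.3 0" --pt "0 0 0 0.3 0" --pt "0 0 0 0.2 0" --pt "0 0 0 0 0" --pt "0 0 0 0 0"

```text
time_s: 13.55
eef_pos: [663.7, -13.1, 178.8]
ee_rot: [-0.0, 0.998, 0.059, 0.001]
force: [-0.7, 0.2, 5.9]
grip_width: 0.001
```

```bash
python3 go.py 663.1 -13.8 168 0.1179;  python3 - <<'E'
from h import *
crop("scene",275,140,120,115,6,"s12.png")
crop("top",225,145,40,40,14,"t12.png")
E
```

```text
p [663.7 -13.1 178.8] yaw 0.1182 tilt 0.07 F [-0.7  0.2  5.9] gw 0.001 t 13.55
roll 0.0003 shift cm before roll [-0.074  0.06   1.077] after roll [-0.072  0.059  1.077]
```

View pics/s12.png

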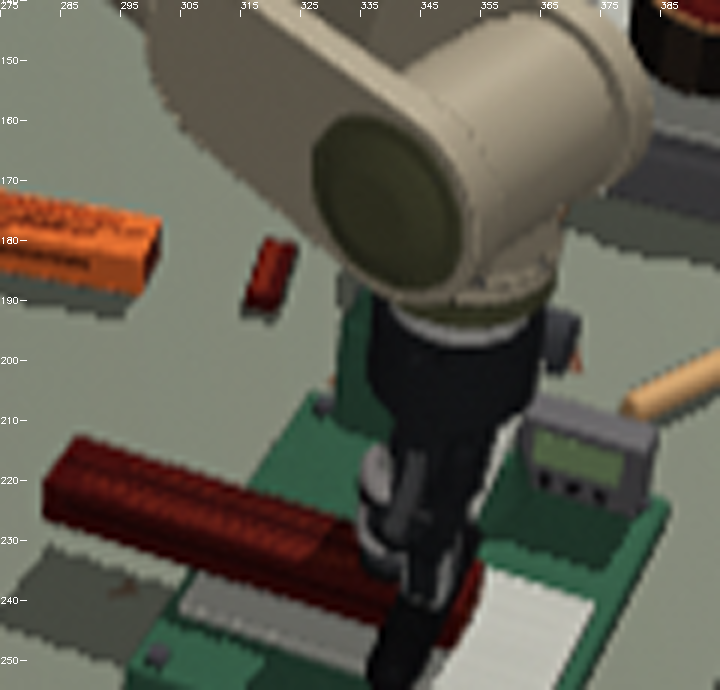

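View pics/t12.png

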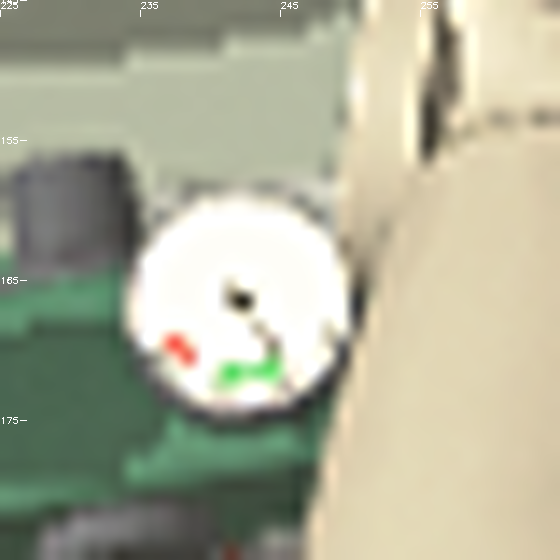

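The needle has swung from about 11° to about 60° (roughly 4.3 mm), which puts it at the start of the green. It needs about 1.7 mm more foot travel, or about 9 mm at the tip.

Request:
apply_moves --pt "0 0 0 0.15 0" --pt "0 0 0 0.15 0" --pt "0 0 0 0.15 0" --pt "0 0 0 0.15 0" --pt "0 0 0 0.1 0" --pt "0 0 0 0.1 0" --pt "0 0 0 0.05 0" --pt "0 0 0 0 0" --pt "0 0 0 0 0" --pt "0 0 0 0 0" --pt "0 0 0 0 0"

```text
time_s: 14.57
eef_pos: [663.9, -13.0, 170.6]
ee_rot: [-0.0, 0.998, 0.059, 0.001]
force: [-0.4, 1.7, 6.7]
grip_width: -0.001
```

```bash
python3 go.py 663.1 -13.8 168 0.1179;  python3 - <<'E'
from h import *
crop("scene",275,180,100,80,7,"s13.png")
crop("top",225,145,40,40,14,"t13.png")
E
```

```text
p [663.9 -13.  170.6] yaw 0.1182 tilt 0.1 F [-0.4  1.7  6.7] gw -0.001 t 14.5667
roll 0.0003 shift cm before roll [-0.084  0.068  0.258] after roll [-0.084  0.067  0.258]
```

View pics/t13.png

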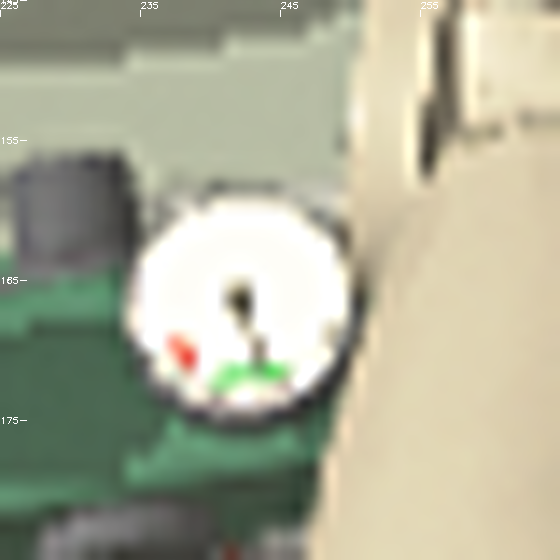

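View pics/s13.png

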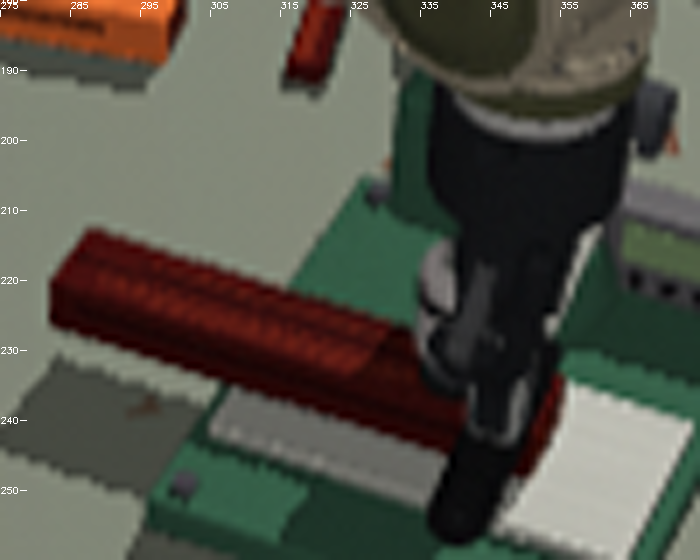

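The needle is now at about 70°, inside the green at roughly 5.3 mm, and the billet hasn't moved. A small nudge will bring it nearer the middle.

Request:
apply_moves --pt "0 0 0 0.1 0" --pt "0 0 0 0.1 0" --pt "0 0 0 0.1 0" --pt "0 0 0 0 0" --pt "0 0 0 0 0" --pt "0 0 0 0 0" --pt "0 0 0 0 0" --pt "0 0 0 0 0" --pt "0 0 0 0 0" --pt "0 0 0 0 0" --pt "0 0 0 0 0"

```text
time_s: 15.58
eef_pos: [663.9, -13.0, 167.6]
ee_rot: [-0.0, 0.998, 0.059, 0.001]
force: [-0.3, 1.3, 6.9]
grip_width: 0.001
```

```bash
python3 go.py;  python3 - <<'E'
from h import *
crop("scene",275,180,100,80,7,"s14.png")
crop("top",225,145,40,40,14,"t14.png")
E
python3 go.py
```

```text
p [663.9 -13.  167.6] yaw 0.1182 tilt 0.11 F [-0.3  1.3  6.9] gw 0.001 t 15.5833
p [663.9 -13.  167.6] yaw 0.1182 tilt 0.11 F [-0.5  2.6  7.2] gw -0.004 t 15.6833
```

View pics/t14.png

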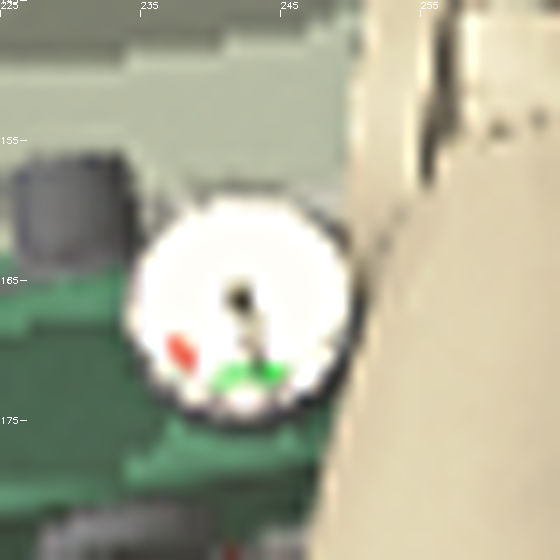

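View pics/s14.png

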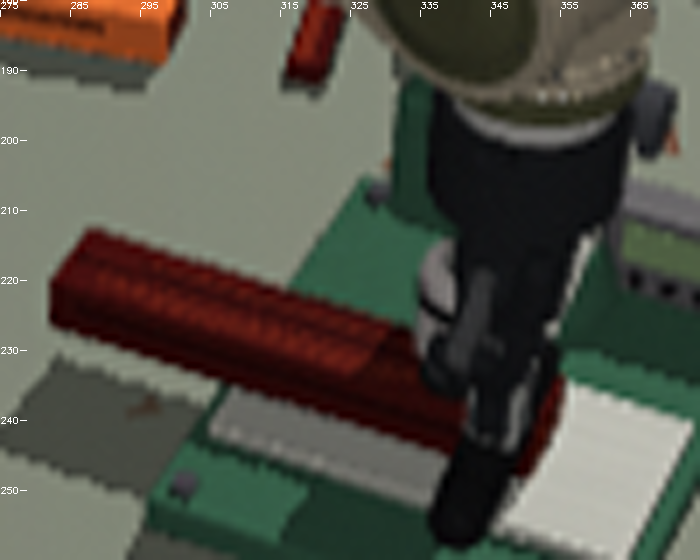

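```bash
python3 -c "
from rig import ctrl
print(ctrl.finish_job())"
```

```text
the job is handed in; nothing more can be done
None
```

I laid the chalked billet on the bed with its cross under the sensor foot and let go. Then I pressed the lever down with the closed fingertips and handed the job in at about 15.7 s while holding it. No verdict was reported.

**Cross position:** after release the visible cross tips were within about 1 px (2–3 mm) of where they should be. The billet end's lower corner sat about 1.5 px off its prediction, as in my earlier fits. While the lever came down, the visible near part of the billet did not move. In the last picture the gripper hid the cross and foot, so the cross was not rechecked under load.

**Reading:** the needle was inside the green at about 73°, which I read as about 5.5 mm of foot travel. The lever geometry gives about 6 mm at that height. The last two readings showed no movement of the tool, with about 7 N on it.

**Foot and bystanders:** the needle never came near the red. I touched no other object on purpose and no picture showed one displaced, but I did not measure them at the end.

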